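Feel for the child catch and open the nursery cabinet

ROBOT

A 6-joint arm with a two-finger parallel gripper is mounted at the origin on the work surface. World frame = base frame: x ahead of the robot, y to its left, z up, the work surface at z = 0. Lengths are in m, angles in rad, forces in N, time in s.
With the tool pointing down it reaches from about 0.325 to 0.875 m from the base axis. Payload 4.4 kg.
Tool frame: the origin (TCP) lies on the centre line of the jaws, within the pads' length; the fingertips stand 25 mm ahead of it and the grasp point (between the pads) lies 6 mm ahead of it; z points along the fingers, x is the direction in which the jaws open and shut, and the axes are right-handed (so a half turn about z gives the same grasp; the last joint's range is limited). The gripper opens to 85 mm and grips with 20 to 120 N. Pads are 22 mm wide; open, the fingers measure 114 mm over their backs; the gripper's body (76 mm by 85 mm) begins 54 mm behind the grasp point. The pads swing forward as they close: fully open they stand 13 mm farther back than shut.
Start: joints at [-1.363, 0.207, 1.542, -0, 1.393, -0.15], TCP at [0.202, -0.538, 0.256] pointing down, gripper open.
Joint ranges: [-2.73, 2.73], [-0.86, 2.22], [0.23, 2.46], [-1.11, 4.25], [0.08, 2.63], [-2.82, 2.82]. Speed limits (rad/s): [2.79, 2.79, 3.14, 3.14, 3.14, 3.14].

INTERFACE

Orientations are given as a rotation vector (axis times angle).
In Python, from rig import get_obs, get_image, finish_job gives the robot as it stands.
- The arm moves only by the shell command python3 -m inch 'ROWS' [FORCE]. ROWS is JSON, a list that holds one entry, the list of rows, each a list of 7 numbers: the turn, a rotation vector about the tool's x, y, z in rad, then the shift along the tool's x, y, z in units of 30 mm (1.0 is 30 mm), then the gripper command: -1 is shut, 1 is fully open, values between are in proportion. In form: [[[rx, ry, rz, x, y, z, gripper], ...]]. A call has 1 to 10 rows; each row shifts and turns the pose as measured when the row begins, along the tool's axes as they then stand; what a row does not reach is not made up. A row lasts 1/12 s, in which the tool goes at most 41.7 mm and 7.16 degrees, less where a joint would pass 70% of its speed; a pose out of reach is approached as far as the arm can. A call is refused whole if a number of a shift passes 1 or a number of a turn 0.125, either way. A call with a gripper value outside its range is refused whole. The fingers move at their own pace and stop on an object; FORCE is the grip in N (left out, the last holds). Time passes only in rows, so rows that do not move let the fingers close. It gives the time, the measured TCP pose, the force and the opening at its end, in the units of the state.
- get_obs(): the state, without advancing time (a new reading comes with each control period).
- get_image(name): name is "scene" or "top" or "wrist"; returns a dict with "image" (480x640x3 uint8, red, green, blue), "z_map" (480x640 float32, m along the optical axis (not along the pixel's ray), 0 where there is no reading), "mtx" (3x3 intrinsics, pixels), "pose" (4x4, takes a point from camera to world coordinates); the wrist camera has in their place "hand_eye" (4x4, takes a point from camera to tool coordinates, whose origin is the TCP and whose axes are the tool frame's). Camera axes: x right, y down, z forward; pixel columns grow to the right and rows downward; lengths in m; the calibration is good to about 2 mm. A picture is of the moment at which its call begins: read the wrist's pose just before it.
- finish_job(): hands the job in, once; it reports no verdict.
The state is a dict: "t": time; "q": joint angles; "qvel": joint speeds; "effort": joint torques, N m; "position": TCP position; "ee_rot": TCP orientation; "force": force on the tool from outside, world axes, zero at the start; "wrist_torque": the same for the moment, N m; "finger_gap": opening from 0.0 (shut) to 1.0 (fully open).
Only numpy, scipy, OpenCV 4.12 (cv2) and the standard library are available. Lean on these libraries where they do the work, as an engineer would, in place of code of your own. Each camera call takes 0.05 s, during which the arm holds its last target. There are 200 camera calls.

TASK

The little nursery cabinet's door is held ajar by its child catch. Run a fingertip along the front edge of the cabinet's top until you find the hidden notch, press the key inside it fully down so that the door pops free, then push the door wide open, about square to the cabinet, and come away. Do not pick up or disturb the sippy cup inside or anything else standing around.

Things in the scene. Friction and masses are not known exactly. Their poses are not given: they have to be found in the camera images.
- edge_mid (a point): middle of the whole straight front edge of the cabinet's top (not of the notch), on its flat upper surface, 240 mm up. x points from the edge back over the top, y along the edge, z up. The edge runs 170 mm to either side; nothing stands within 110 mm behind it. A finger notch of the same white, 52 mm along the edge and 34 mm front to back, open in front, has its centre within 46 mm of here
- key (a joint): how far the catch's key is pressed straight down, m: 0 up, stop at 0.010. The key is a flat white pad, 47 x 30 mm, that fills the notch with its top 6 mm below the cabinet's top. It is sprung (3 N to start it, 8 N at the stop) and comes back up when let go. Past about 0.007 its hook, hidden below, frees the door
- door (a joint): opening angle of the cabinet's door about its upright hinge, rad: 0 shut, 1.57 square to the cabinet, stop at 1.75. The catch holds it ajar at 0.1 to 0.2. Once freed, a spring ejector pops it out to between 0.7 and 1.1, where it stops; then it swings with slight friction (under 0.5 N at its middle) and stays where it is left
- door_hinge (a point): point on the door's upright hinge axis, level with the door's top edge, 212 mm up (28 mm below the cabinet's top, under its overhang by 16 mm). The door is a flat wooden panel 172 mm tall, 16 mm thick, the axis in mid thickness, 310 mm from axis to free end. The point turns with the door: -y runs along it to the free end, +x points out of its inner face
- door_inner (a point): point on the inner (cabinet side) face of the door at its top edge, 160 mm from the hinge axis, 212 mm up; axes as door_hinge. The push that opens the door goes along its -x. An aluminium rail stands 32 mm out of this face, 5 to 16 mm below the top edge, from 85 to 225 mm from the axis; a fingertip may push on the rail or the face
- sippy_cup: stainless sippy cup, 68 mm across, 115 mm tall with its grey spouted lid, standing inside the cabinet; origin at the centre of its underside
- stacking_cup: open orange stacking cup, rim 74 mm across, 60 mm tall, on the nightstand; origin at the centre of its underside
- small_cup: open yellow stacking cup, rim 52 mm across, 42 mm tall, standing on the cabinet's top well behind the front edge; origin at the centre of its underside
- hairbrush: wooden hairbrush 200 mm long, 58 mm wide, 26 mm high, lying bristles up on the nightstand before the cabinet (the door swings over it); origin on its underside between handle and head
- spoon: green silicone spoon 140 mm long, 9 mm high, lying on the nightstand before the cabinet (the door swings over it); origin on its underside near the middle
- pacifier: pacifier, 42 mm across, 33 mm high, lying on the cabinet's top well behind the front edge; origin at the centre of its underside
- cream_jar: jar of cream, 62 mm across, 45 mm tall, on the nightstand; origin at the centre of its underside
- baby_bottle: baby bottle, 58 mm across, 164 mm tall, standing on the nightstand; origin at the centre of its underside

How it is judged:
By the outcome, as a careful person would: the job done as asked, in the order asked, and still so for the second after the job is handed in, with the robot touching nothing.
It also fails if it takes over 58 s, if anything falls off the work surface, if the arm or the gripper's body presses on something with over 40 N, if the wrist force passes 120 N, or if a joint passes its speed limit or range.

## Working session

There is one attempt and no reset: what is moved stays moved. The work goes in short steps, Python scripts to look and compute and a shell command to move; the robot and the scene stay as the last step left them, time stands still between calls to the robot, and variables do not carry over. Pictures are saved under pics/ and viewed, about 8 in all and at most 12, crops included, and the job is handed in when it is done.

```bash
mkdir -p pics; ls
python3 - <<'E'
from rig import *
import cv2,numpy as np
o=get_obs(); print(o)
for n in("scene","top"):
    d=get_image(n); np.savez(f'pics/{n}0.npz',**d); cv2.imwrite(f'pics/{n}0.png',d['image'][:,:,::-1]); print(n,d['mtx'],d['pose'].round(3))
E
```

```text
pics
{'t': 0.0, 'q': array([-1.36253593e+00,  2.07409436e-01,  1.54296819e+00, -6.36410477e-06,
        1.39350457e+00, -1.50500116e-01]), 'qvel': array([-0.00083218,  0.00126692,  0.00037585, -0.00114891, -0.0011055 ,
        0.00047783]), 'effort': array([-1.52318717e-03, -3.83032429e+01, -2.91598302e+01, -2.93922922e-04,
        1.05480585e-02, -1.15163740e-06]), 'position': array([ 0.20173037, -0.53769677,  0.25512495]), 'ee_rot': array([-2.58085858,  1.78855344,  0.00262086]), 'force': array([-0.27542752, -0.48684281,  0.16282834]), 'wrist_torque': array([-0.03099409, -0.031402  ,  0.00164221]), 'finger_gap': 0.9983401578267932}
scene [[497.74743695   0.         311.93318085]
 [  0.         497.74743695 242.31975666]
 [  0.           0.           1.        ]] [[ 9.83e-01 -1.61e-01  9.30e-02  4.61e-01]
 [-1.86e-01 -8.49e-01  4.94e-01 -5.27e-01]
 [-1.00e-03 -5.03e-01 -8.64e-01  1.07e+00]
 [ 0.00e+00  0.00e+00  0.00e+00  1.00e+00]]
top [[539.14677615   0.         320.43276551]
 [  0.         539.14677615 231.82731026]
 [  0.           0.           1.        ]] [[ 0.014 -0.994  0.105  0.442]
 [-1.    -0.016 -0.019  0.005]
 [ 0.021 -0.105 -0.994  1.397]
 [ 0.     0.     0.     1.   ]]
```

View pics/scene0.png

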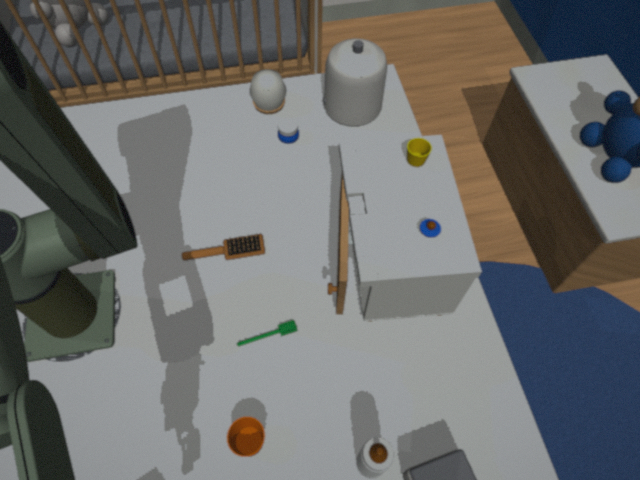

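View pics/top0.png

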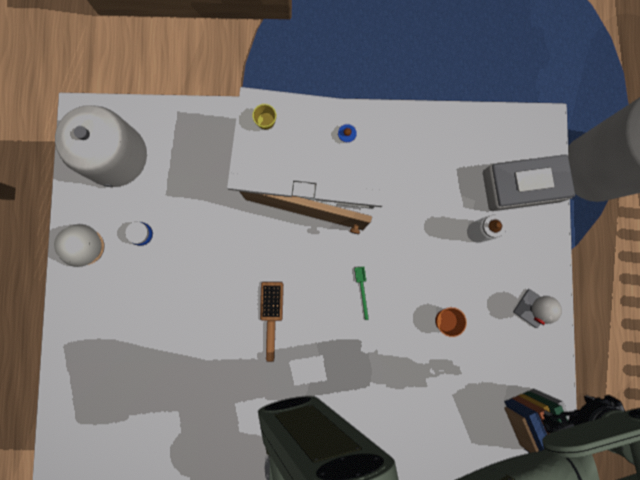

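The notch's outline shows at scene (358,203) and top (304,188). The front edge runs in top from (229,189) to (381,206), with the hinge at its left end. The door is ajar, with its free end at top (368,222).

```bash
cat > h.py <<'E'
import numpy as np,cv2
from scipy.spatial.transform import Rotation as R
def ray(d,uv,z):
    P=d['pose'];r=P[:3,:3]@np.linalg.inv(d['mtx'])@[uv[0],uv[1],1];c=P[:3,3]
    return (c+r*(z-c[2])/r[2]).round(4)
def zp(d,uv):
    P=d['pose'];Z=d['z_map'][int(uv[1]),int(uv[0])]
    return (P[:3,:3]@(np.linalg.inv(d['mtx'])@[uv[0],uv[1],1]*Z)+P[:3,3]).round(4)
E
python3 - <<'E'
from h import *
t=np.load('pics/top0.npz');s=np.load('pics/scene0.npz')
for n,uv in dict(L=(229,189),R=(381,206),n1=(292,194),n2=(315,197),n3=(293,181),n4=(316,184)).items(): print('top',n,ray(t,uv,.24))
for n,uv in dict(L=(341,146),R=(363,278),n1=(350,195),n2=(353,214),n3=(363,195),n4=(366,213)).items(): print('scene',n,ray(s,uv,.24))
for uv in [(300,150),(340,170)]: print(zp(t,uv))
for uv in [(369,217),(366,226),(242,194)]: print('door',ray(t,uv,.212),zp(t,uv))
a=cv2.resize(t['image'][170:240,220:390],None,fx=4.5,fy=4.5,interpolation=2)
b=cv2.resize(s['image'][130:330,310:490],None,fx=2.9,fy=2.9,interpolation=2)
c=np.zeros((320+0,770,3),np.uint8);c[:a.shape[0],:a.shape[1]]=a[:320]
e=cv2.resize(b[:, :],(250,278));cv2.imwrite('pics/crop.png',np.vstack([c,np.pad(e,((0,2),(0,520),(0,0)))])[:,:,::-1])
E
```

```text
top L [0.6547 0.1824 0.24  ]
top R [ 0.6231 -0.1481  0.24  ]
top n1 [0.6461 0.0457 0.24  ]
top n2 [ 0.6404 -0.0043  0.24  ]
top n3 [0.6748 0.0441 0.24  ]
top n4 [ 0.6691 -0.0061  0.24  ]
scene L [0.6577 0.1738 0.24  ]
scene R [ 0.6293 -0.1452  0.24  ]
scene n1 [0.6477 0.0429 0.24  ]
scene n2 [ 0.6432 -0.0035  0.24  ]
scene n3 [0.6738 0.038  0.24  ]
scene n4 [ 0.6693 -0.006   0.24  ]
[0.7453 0.0302 0.235 ]
[ 0.7017 -0.0582  0.2373]
door [ 0.6023 -0.1251  0.212 ] [ 0.6025 -0.1253  0.2107]
door [ 0.5821 -0.1186  0.212 ] [ 0.5907 -0.1262  0.1387]
door [0.6491 0.1575 0.212 ] [0.664  0.1685 0.1267]
```

View pics/crop.png

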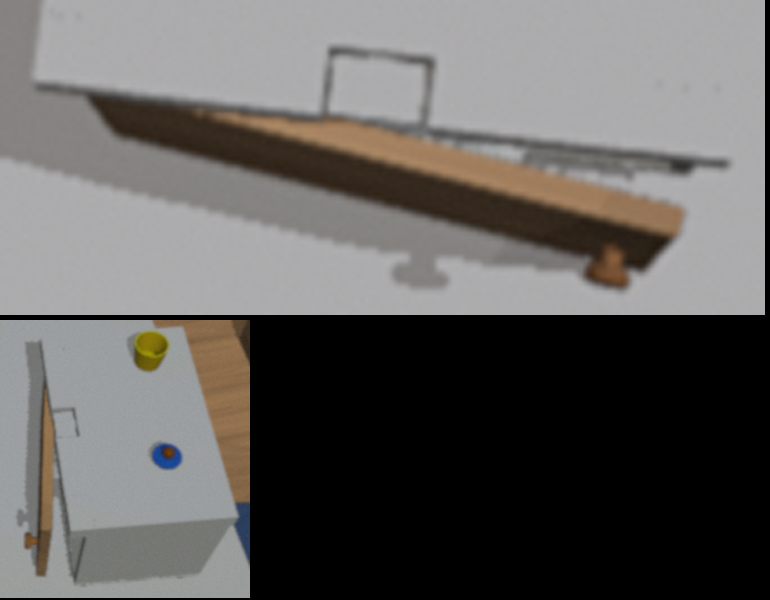

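```bash
cat >> h.py <<'E'
from rig import *
YAW=np.arctan2(-.0303,.3255)
ex=np.array([np.cos(YAW),np.sin(YAW),0]);ey=np.array([-np.sin(YAW),np.cos(YAW),0])
E0=np.array([.6405,.0165,.24])   # edge middle
def go(target,want=None):
    o=get_obs();r=R.from_rotvec(o['ee_rot'])
    print('t',round(o['t'],2),'pos',o['position'].round(4),'F',o['force'].round(1),'gap',round(o['finger_gap'],2))
    print(' tool axes(cols)',r.as_matrix().round(3).tolist())
    p=o['position']-E0;print(' in edge frame x,y,z',(p@ex).round(4),(p@ey).round(4),p[2].round(4))
    if want is None: want=r
    print(' turn tool',(r.inv()*want).as_rotvec().round(3),' shift now',((r.inv().apply(np.array(target)-o['position']))/.03).round(2),'shift after turn',((want.inv().apply(np.array(target)-o['position']))/.03).round(2))
def down(xdir): x=np.array(xdir,float);z=np.array([0,0,-1.]);return R.from_matrix(np.c_[x,np.cross(z,x),z])
E
python3 - <<'E'
from h import *
print(YAW,ex,ey)
tgt=E0+ex*.016-ey*.06+[0,0,.055]
for s in(1,-1): go(tgt,down(s*ey))
t=np.load('pics/top0.npz')
for uv in [(293.8,180.7),(316.2,183.3),(292.2,196),(314.9,198)]:
    p=ray(t,uv,.24)-E0; print((p@ex).round(4),(p@ey).round(4))
E
```

```text
-0.09282006994899578 [ 0.99569531 -0.09268684  0.        ] [0.09268684 0.99569531 0.        ]
t 0.1 pos [ 0.2018 -0.5378  0.2552] F [-0.6  0.1 -0.7] gap 1.0
 tool axes(cols) [[0.351, -0.936, -0.0], [-0.936, -0.351, 0.002], [-0.002, -0.0, -1.0]]
 in edge frame x,y,z -0.3855 -0.5925 0.0152
 turn tool [-0.003  0.    -2.69 ]  shift now [-10.13 -19.79  -1.3 ] shift after turn [17.75 13.38 -1.33]
t 0.1 pos [ 0.2018 -0.5378  0.2552] F [-0.6  0.1 -0.7] gap 1.0
 tool axes(cols) [[0.351, -0.936, -0.0], [-0.936, -0.351, 0.002], [-0.002, -0.0, -1.0]]
 in edge frame x,y,z -0.3855 -0.5925 0.0152
 turn tool [0.    0.002 0.452]  shift now [-10.13 -19.79  -1.3 ] shift after turn [-17.75 -13.38  -1.33]
0.0325 0.0289
0.0321 -0.0201
-0.0015 0.0287
-0.0004 -0.0208
```

```bash
python3 -m inch '[[[0,0,0.113,0,0,-0.67,-1],[0,0,0.113,0,0,-0.67,-1],[0,0,0.113,0,0,-0.67,-1],[0,0,0.113,0,0,-0.67,-1],[0,0,0,-0.9,-0.68,0,-1],[0,0,0,-0.9,-0.68,0,-1],[0,0,0,-0.9,-0.68,0,-1],[0,0,0,-0.9,-0.68,0,-1],[0,0,0,-0.9,-0.68,0,-1],[0,0,0,-0.9,-0.68,0,-1]]]' 40
python3 -m inch '[[[0,0,0,-0.9,-0.68,0,-1],[0,0,0,-0.9,-0.68,0,-1],[0,0,0,-0.9,-0.68,0,-1],[0,0,0,-0.9,-0.68,0,-1],[0,0,0,-0.9,-0.68,0,-1],[0,0,0,-0.9,-0.68,0,-1],[0,0,0,-0.9,-0.68,0,-1],[0,0,0,-0.9,-0.68,0,-1],[0,0,0,-0.9,-0.68,0,-1],[0,0,0,0,0,0,-1]]]'
python3 - <<'E'
from h import *
go(E0+ex*.016-ey*.06+[0,0,.055],down(-ey))
E
```

```text
t: 0.93
position: [0.3415, -0.3884, 0.3328]
ee_rot: [-2.068, 2.358, 0.022]
force: [0.7, 0.3, -0.1]
finger_gap: 0.002
t: 1.77
position: [0.5646, -0.152, 0.3293]
ee_rot: [-2.073, 2.352, 0.037]
force: [-0.8, -0.9, -0.3]
finger_gap: -0.001
t 1.77 pos [ 0.5646 -0.152   0.3293] F [-0.8 -0.9 -0.3] gap -0.0
 tool axes(cols) [[-0.126, -0.992, -0.011], [-0.992, 0.125, 0.022], [-0.02, 0.013, -1.0]]
 in edge frame x,y,z -0.06 -0.1748 0.0893
 turn tool [ 0.013  0.02  -0.033]  shift now [-3.88 -2.42  1.19] shift after turn [-3.83 -2.53  1.14]
```

```bash
python3 -m inch '[[[0.013,0.02,-0.033,-0.7,-0.5,0.1,-1],[0,0,0,-0.7,-0.5,0.1,-1],[0,0,0,-0.7,-0.5,0.1,-1],[0,0,0,-0.7,-0.5,0.1,-1],[0,0,0,-0.7,-0.5,0.1,-1],[0,0,0,-0.4,-0.1,0,-1],[0,0,0,0,0,0,-1],[0,0,0,0,0,0,-1]]]'
python3 - <<'E'
from h import *
go(E0+ex*.016-ey*.06+[0,0,.055],down(-ey))
o=get_obs();d=get_image('wrist');T=np.eye(4);T[:3,:3]=R.from_rotvec(o['ee_rot']).as_matrix();T[:3,3]=o['position']
d['pose']=T@d['hand_eye'];np.savez('pics/w1.npz',**d);cv2.imwrite('pics/w1.png',d['image'][:,:,::-1])
E
```

```text
t: 2.43
position: [0.654, -0.0389, 0.3073]
ee_rot: [2.114, -2.311, -0.01]
force: [-0.4, -0.5, 0.2]
finger_gap: -0.004
t 2.43 pos [ 0.654  -0.0389  0.3073] F [-0.4 -0.5  0.2] gap -0.0
 tool axes(cols) [[-0.089, -0.996, -0.012], [-0.996, 0.089, -0.002], [0.003, 0.012, -1.0]]
 in edge frame x,y,z 0.0186 -0.0539 0.0673
 turn tool [ 0.012 -0.003  0.004]  shift now [0.2  0.08 0.41] shift after turn [0.2  0.09 0.41]
```

View pics/w1.png

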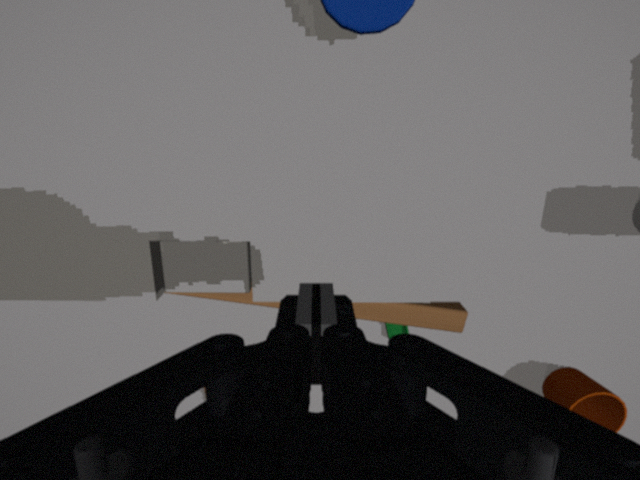

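The notch shows at the left, its corners at about (150,241), (249,241), (162,298) and (252,301). The shut fingertips are at (317,330).

Run:
```python
from h import *
d=np.load('pics/w1.npz')
for uv in [(150,241),(249,241),(158,299),(252,302),(249,241),(465,303)]:
    p=ray(d,uv,.24)-E0; print(uv,(p@ex).round(4),(p@ey).round(4))
go(E0+ex*.017-ey*.045+[0,0,.026],down(-ey))
```

```text
(150, 241) 0.0333 0.0322
(249, 241) 0.0334 -0.019
(158, 299) 0.0003 0.0319
(252, 302) -0.0012 -0.019
(249, 241) 0.0334 -0.019
(465, 303) -0.0016 -0.1349
t 2.48 pos [ 0.6538 -0.0391  0.3074] F [0.  0.3 0.3] gap -0.0
 tool axes(cols) [[-0.089, -0.996, -0.012], [-0.996, 0.089, -0.002], [0.003, 0.012, -1.0]]
 in edge frame x,y,z 0.0184 -0.0541 0.0674
 turn tool [ 0.012 -0.003  0.003]  shift now [-0.31  0.03  1.38] shift after turn [-0.3   0.05  1.38]
```

```bash
python3 -m inch '[[[0.012,-0.003,0.003,0.15,0.06,0.6,-1],[0,0,0,0,0,0.5,-1],[0,0,0,0,0,0.15,-1],[0,0,0,0,0,0,-1]]]'
python3 -m inch '[[[0,0,0,0,0,0.05,-1],[0,0,0,0,0,0,-1]]]'
python3 - <<'E'
from h import *
go(E0+ex*.016+ey*.006+[0,0,.026],down(-ey))
E
```

```text
t: 2.82
position: [0.6495, -0.0492, 0.2717]
ee_rot: [-2.109, 2.327, -0.007]
force: [0.1, 0.8, -0.4]
finger_gap: 0.005
t: 2.98
position: [0.6489, -0.0512, 0.2713]
ee_rot: [-2.106, 2.33, -0.008]
force: [0.5, 0.5, -1.2]
finger_gap: 0.002
t 2.98 pos [ 0.6489 -0.0512  0.2713] F [ 0.5  0.5 -1.2] gap 0.0
 tool axes(cols) [[-0.1, -0.995, 0.004], [-0.995, 0.1, -0.003], [0.003, -0.004, -1.0]]
 in edge frame x,y,z 0.0146 -0.0666 0.0313
 turn tool [-0.004 -0.003 -0.008]  shift now [-2.42 -0.03  0.17] shift after turn [-2.42 -0.05  0.18]
```

```bash
for i in 1; do python3 -m inch '[[[0,0,0,0,0,0.1,-1],[0,0,0,0,0,0,-1]]]'; done
python3 -m inch '[[[0,0,0,0,0,0.07,-1],[0,0,0,0,0,0,-1]]]'
python3 -m inch '[[[0,0,0,0,0,0.04,-1],[0,0,0,0,0,0,-1]]]'
```

```text
t: 3.15
position: [0.6494, -0.0521, 0.27]
ee_rot: [-2.104, 2.33, -0.012]
force: [1.2, 0.4, -0.8]
finger_gap: -0.004
t: 3.32
position: [0.65, -0.0523, 0.269]
ee_rot: [-2.104, 2.329, -0.015]
force: [0.7, -0.1, -0.6]
finger_gap: 0.002
t: 3.48
position: [0.6504, -0.0521, 0.2682]
ee_rot: [-2.104, 2.328, -0.016]
force: [0.1, -0.4, -0.7]
finger_gap: 0.003
```

```bash
python3 -m inch '[[[0,0,0,0,0,0.07,-1],[0,0,0,0,0,0,-1]]]'
python3 -m inch '[[[0,0,0,0,0,0.04,-1],[0,0,0,0,0,0,-1]]]'
python3 -m inch '[[[0,0,0,0,0,0.04,-1],[0,0,0,0,0,0,-1]]]'
```

```text
t: 3.65
position: [0.6506, -0.0519, 0.266]
ee_rot: [-2.104, 2.327, -0.017]
force: [-0.6, -0.3, -0.9]
finger_gap: -0.002
t: 3.82
position: [0.651, -0.0518, 0.2654]
ee_rot: [-2.104, 2.326, -0.018]
force: [-0.1, 0.3, 0.7]
finger_gap: -0.001
t: 3.98
position: [0.6511, -0.0518, 0.2655]
ee_rot: [-2.103, 2.326, -0.02]
force: [0.5, -0.3, -0.6]
finger_gap: 0.004
```

```bash
python3 -m inch '[[[0,0,0,0,0,0.06,-1],[0,0,0,0,0,0,-1]]]'
python3 -m inch '[[[-0.008,0,-0.004,-0.3,0,0.02,-1],[-0.008,0,0,-0.3,0,0.02,-1],[0,0,0,-0.3,0,0.02,-1],[0,0,0,0,0,0,-1]]]'
python3 - <<'E'
from h import *
go(E0+ex*.016+ey*.006+[0,0,.026],down(-ey))
E
```

```text
t: 4.15
position: [0.6515, -0.0519, 0.2656]
ee_rot: [-2.103, 2.325, -0.022]
force: [0.2, 0.2, -1.2]
finger_gap: 0.001
t: 4.48
position: [0.6555, -0.0246, 0.2652]
ee_rot: [2.107, -2.324, 0.009]
force: [-2.4, 0.3, 1.6]
finger_gap: 0.002
t 4.48 pos [ 0.6555 -0.0246  0.2652] F [-2.4  0.3  1.6] gap 0.0
 tool axes(cols) [[-0.098, -0.995, 0.001], [-0.995, 0.098, -0.008], [0.008, -0.001, -1.0]]
 in edge frame x,y,z 0.0187 -0.0395 0.0252
 turn tool [-0.001 -0.008 -0.005]  shift now [-1.52  0.1  -0.04] shift after turn [-1.52  0.09 -0.03]
```

```bash
python3 -m inch '[[[0,0,0,-0.3,0.03,0.01,-1],[0,0,0,-0.3,0.03,0.01,-1],[0,0,0,-0.3,0.03,0.02,-1],[0,0,0,0,0,0,-1]]]'
python3 -m inch '[[[0,0,0,-0.25,0.03,0.02,-1],[0,0,0,-0.25,0.03,0.02,-1],[0,0,0,0,0,0,-1],[0,0,0,0,0,0,-1]]]'
python3 - <<'E'
from h import *
go(E0+ex*.016+ey*.006+[0,0,.026],down(-ey))
E
```

```text
t: 4.82
position: [0.656, 0.006, 0.264]
ee_rot: [2.109, -2.323, 0.012]
force: [-0.3, -0.2, -0.4]
finger_gap: -0.002
t: 5.15
position: [0.6537, 0.0257, 0.2589]
ee_rot: [2.11, -2.318, 0.002]
force: [-0.1, -2.0, 4.4]
finger_gap: 0.0
t 5.15 pos [0.6537 0.0257 0.2589] F [-0.1 -2.   4.4] gap 0.0
 tool axes(cols) [[-0.094, -0.996, -0.004], [-0.996, 0.094, -0.005], [0.006, 0.004, -1.0]]
 in edge frame x,y,z 0.0123 0.0104 0.0189
 turn tool [ 0.004 -0.006 -0.001]  shift now [ 0.15 -0.12 -0.23] shift after turn [ 0.15 -0.12 -0.24]
```

The tip has dropped 6 mm into the notch. Next I recentre it and press the key.

```bash
python3 -m inch '[[[0,0,0,0.12,-0.08,0,-1],[0,0,0,0,0,0.12,-1],[0,0,0,0,0,0.12,-1],[0,0,0,0,0,0,-1]]]'
python3 -m inch '[[[0,0,0,0,0,0.12,-1],[0,0,0,0,0,0.15,-1],[0,0,0,0,0,0.1,-1],[0,0,0,0,0,0.1,-1]]]'
```

```text
t: 5.48
position: [0.6561, 0.022, 0.2538]
ee_rot: [2.111, -2.32, 0.001]
force: [-2.4, 1.1, 4.7]
finger_gap: 0.002
t: 5.82
position: [0.6562, 0.022, 0.249]
ee_rot: [2.113, -2.325, 0.003]
force: [-6.0, 1.5, 12.1]
finger_gap: -0.001
```

```bash
python3 -m inch '[[[0,0,0,0,0,0.1,-1],[0,0,0,0,0,0.1,-1],[0,0,0,0,0,0.05,-1]]]'
python3 -m inch '[[[0,0,0,0,0,-0.4,-1],[0,0,0,0,0,-0.8,-1],[0,0,0,0,0,-0.8,-1],[0,0,0,0,0,-0.8,-1],[0,0,0,0,0,0,-1]]]'
python3 - <<'E'
from h import *
for n in("scene","top"):
    d=get_image(n); np.savez(f'pics/{n}1.npz',**d); cv2.imwrite(f'pics/{n}1.png',d['image'][:,:,::-1])
E
```

```text
t: 6.07
position: [0.6561, 0.022, 0.2496]
ee_rot: [-2.11, 2.323, -0.005]
force: [-3.1, 1.2, 7.1]
finger_gap: -0.002
t: 6.48
position: [0.6554, 0.0201, 0.3355]
ee_rot: [-2.108, 2.328, -0.003]
force: [0.4, -0.1, 1.7]
finger_gap: 0.001
```

View pics/top1.png

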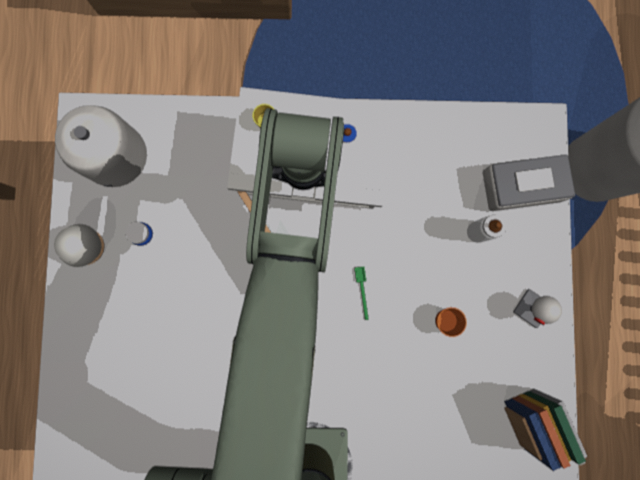

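The door has sprung from its place and is now hidden under the arm, showing only at (243,197). I'll check the scene view.

View pics/scene1.png

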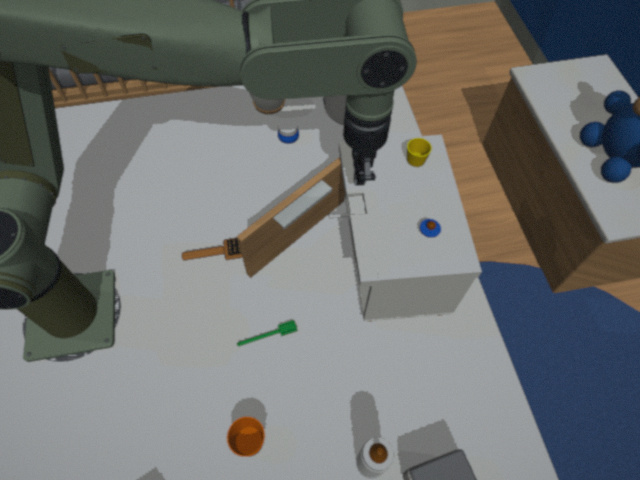

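The door now stands open in the scene view. Its top edge runs from the hinge at (340,165) to the free end at (242,236), and the rail is on its inner face.

Run:
```python
from h import *
s=np.load('pics/scene1.npz')
A=[]
for uv in [(241,232),(247,239),(341,173),(303,195)]:
    w=ray(s,uv,.212);p=w-E0; A.append(p);print(uv,w,(p@ex).round(4),(p@ey).round(4))
f=(A[0]+A[1])/2; print('free end',f@ex,f@ey)
# hinge: x offset: overhang 16mm -> x=.016 ; solve y with radius .31
hx=.016; dx=f@ex-hx; th=np.arcsin(-dx/.31); hy=f@ey+.31*np.cos(th); print('theta',th,'hinge y',hy)
# from shut-ish view: free end corner inner at (0.6023,-0.1251)
for uv in [(330,181),(279,221),(315,190)]: print('rail?',zp(s,uv),)
go(E0)
```

```text
(241, 232) [0.4173 0.0139 0.212 ] -0.222 -0.0233
(247, 239) [ 0.4272 -0.0046  0.212 ] -0.2104 -0.0408
(341, 173) [0.6479 0.1228 0.212 ] -0.0025 0.1065
(303, 195) [0.5565 0.0806 0.212 ] -0.0896 0.056
free end -0.2162121621372764 -0.03202789321707071
theta 0.8466594199478509 hinge y 0.17334374980000028
rail? [0.6272 0.1348 0.173 ]
rail? [0.497  0.0294 0.2062]
rail? [0.5843 0.091  0.2087]
t 6.58 pos [0.6536 0.0203 0.3304] F [-1.1  1.1 -0.3] gap 0.0
 tool axes(cols) [[-0.099, -0.995, -0.005], [-0.995, 0.099, 0.0], [0.0, 0.005, -1.0]]
 in edge frame x,y,z 0.0127 0.005 0.0904
 turn tool [0. 0. 0.]  shift now [0.17 0.41 3.01] shift after turn [0.17 0.41 3.01]
```

```bash
python3 -m inch '[[[0,0,0,0.3,0.8,0,-1],[0,0,0,0.3,0.8,0,-1],[0,0,0,0.3,0.8,0,-1],[0,0,0,0.3,0.8,0,-1],[0,0,0,0.3,0.8,0,-1],[0,0,0,0.3,0.8,0,-1],[0,0,0,0.1,0.4,0,-1],[0,0,0,0,0,0,-1],[0,0,0,0,0,0,-1]]]'
python3 - <<'E'
from h import *
go(E0-ex*.14-ey*.05+[0,0,-.032],down(-ey))
E
```

```text
t: 7.33
position: [0.478, -0.0224, 0.3104]
ee_rot: [2.089, -2.312, -0.048]
force: [0.1, 0.2, 0.3]
finger_gap: -0.003
t 7.33 pos [ 0.478  -0.0224  0.3104] F [0.1 0.2 0.3] gap -0.0
 tool axes(cols) [[-0.101, -0.994, -0.04], [-0.995, 0.101, 0.006], [-0.002, 0.04, -0.999]]
 in edge frame x,y,z -0.1582 -0.0538 0.0704
 turn tool [ 0.04   0.002 -0.008]  shift now [-0.13 -0.74  3.39] shift after turn [-0.13 -0.61  3.41]
```

```bash
python3 -m inch '[[[0.04,0,-0.008,0,-0.5,0.2,-1],[0,0,0,0,-0.1,0.6,-1],[0,0,0,0,0,0.7,-1],[0,0,0,0,0,0.7,-1],[0,0,0,0,0,0.7,-1],[0,0,0,0,0,0.4,-1],[0,0,0,0,0,0,-1],[0,0,0,0,0,0,-1]]]'
python3 - <<'E'
from h import *
go(E0-ex*.195+ey*.02+[0,0,-.032],down(-ey))
d=get_image('scene'); cv2.imwrite('pics/s2.png',d['image'][100:400,120:460,::-1])
E
```

```text
t: 8.0
position: [0.5007, -0.0231, 0.2005]
ee_rot: [-2.117, 2.321, 0.007]
force: [0.4, 0.6, -0.4]
finger_gap: 0.0
t 8.0 pos [ 0.5007 -0.0231  0.2005] F [ 0.4  0.6 -0.4] gap 0.0
 tool axes(cols) [[-0.092, -0.996, -0.003], [-0.996, 0.092, 0.004], [-0.004, 0.003, -1.0]]
 in edge frame x,y,z -0.1355 -0.0524 -0.0395
 turn tool [0.003 0.004 0.001]  shift now [-2.42  1.98 -0.24] shift after turn [-2.41  1.98 -0.25]
```

View pics/s2.png

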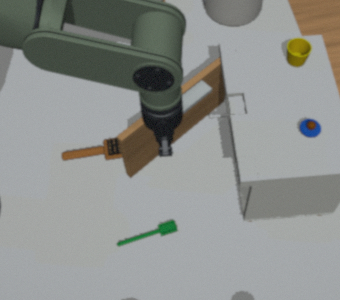

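```bash
python3 -m inch '[[[0,0,0,-0.35,0.32,-0.12,-1],[0,0,0,-0.35,0.32,-0.1,-1],[0,0,0,-0.35,0.3,0,-1],[0,0,0,-0.35,0.25,0,-1],[0,0,0,-0.35,0.25,0,-1],[0,0,0,-0.35,0.25,0,-1],[0,0,0,-0.35,0.25,0,-1]]]'
python3 -m inch '[[[0,0,0,-0.35,0.25,0,-1],[0,0,0,-0.35,0.25,0,-1],[0,0,0,-0.3,0.2,0,-1],[0,0,0,0,0,0,-1]]]'
python3 - <<'E'
from h import *
go(E0-ex*.243+ey*.145+[0,0,-.032],down(-ey))
E
```

```text
t: 8.63
position: [0.4483, 0.0618, 0.2136]
ee_rot: [-2.11, 2.316, -0.006]
force: [0.1, 0.2, -0.3]
finger_gap: 0.0
t: 8.97
position: [0.4254, 0.101, 0.2156]
ee_rot: [-2.114, 2.307, -0.008]
force: [0.2, -0.7, 0.3]
finger_gap: 0.0
t 8.97 pos [0.4254 0.101  0.2156] F [ 0.2 -0.7  0.3] gap 0.0
 tool axes(cols) [[-0.087, -0.996, 0.013], [-0.996, 0.087, 0.005], [-0.006, -0.012, -1.0]]
 in edge frame x,y,z -0.222 0.0642 -0.0244
 turn tool [-0.012  0.006  0.006]  shift now [-2.7   0.69  0.26] shift after turn [-2.69  0.7   0.25]
```

```bash
python3 -m inch '[[[-0.012,0.006,0,-0.25,0.1,0.15,-1],[0,0,0,-0.3,0.08,0.05,-1],[0,0,0,-0.3,0.08,0.05,-1],[0,0,0,-0.3,0.08,0,-1],[0,0,0,-0.3,0.05,0,-1],[0,0,0,-0.25,0.05,0,-1],[0,0,0,-0.2,0.05,0,-1],[0,0,0,-0.1,0,0,-1],[0,0,0,0,0,0,-1]]]'
python3 - <<'E'
from h import *
go(E0-ex*.243+ey*.145+[0,0,-.032],down(-ey))
d=get_image('scene');np.savez('pics/s3.npz',**d); cv2.imwrite('pics/s3.png',d['image'][100:400,120:460,::-1])
E
```

```text
t: 9.72
position: [0.4145, 0.1695, 0.2099]
ee_rot: [-2.125, 2.309, -0.007]
force: [0.2, -0.9, 0.8]
finger_gap: 0.002
t 9.72 pos [0.4145 0.1695 0.2099] F [ 0.2 -0.9  0.8] gap 0.0
 tool axes(cols) [[-0.083, -0.997, 0.006], [-0.997, 0.083, -0.001], [0.0, -0.006, -1.0]]
 in edge frame x,y,z -0.2392 0.1314 -0.0301
 turn tool [-0.006 -0.     0.01 ]  shift now [-0.46  0.12  0.06] shift after turn [-0.45  0.13  0.06]
```

View pics/s3.png

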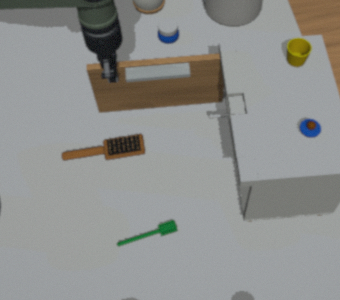

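The door is nearly square: its top edge runs from about (88,66) to (219,56) in the crop. I'll measure the angle.

Run:
```python
from h import *
s=np.load('pics/s3.npz')
im=s['image'].astype(int)
def ef(w): p=w-E0; return np.array([p@ex,p@ey])
# top rim of door: first wooden pixel per column, outer top edge
P=[]
for u in list(range(245,325,5)):
    col=im[140:190,u]; m=(col[:,0]-col[:,2]>35)
    if m.any(): v=140+m.argmax(); P.append(ef(ray(s,(u,v),.212)))
P=np.array(P); k,b=np.polyfit(P[:,0],P[:,1],1); res=P[:,1]-np.polyval([k,b],P[:,0])
print('theta',np.pi/2+(-np.arctan(k)),k,b,res.std()); print(P[[0,-1]].round(3))
```

```text
theta 1.5602039284815787 0.010592794482917889 0.16086557586960878 0.0008311794098109737
[[-0.209  0.16 ]
 [-0.043  0.161]]
```

The angle is about 1.56. Now I back off from the face and lift clear.

```bash
python3 -m inch '[[[0,0,0,0.3,0,0,-1],[0,0,0,0.6,0,0,-1],[0,0,0,0.7,0,0,-1],[0,0,0,0.7,0,-0.2,-1],[0,0,0,0.5,0,-0.7,-1],[0,0,0,0,0,-0.9,-1],[0,0,0,0,0,-0.9,-1],[0,0,0,0,0,-0.9,-1],[0,0,0,0,0,0,-1],[0,0,0,0,0,0,-1]]]'
python3 -m inch '[[[0,0,0,0.9,0,0,-1],[0,0,0,0.9,0,0,-1],[0,0,0,0.9,0,0,-1],[0,0,0,0.9,0,0,-1],[0,0,0,0.9,0,0,-1],[0,0,0,0.9,0,0,-1],[0,0,0,0,0,0,-1],[0,0,0,0,0,0,-1],[0,0,0,0,0,0,-1]]]'
python3 - <<'E'
from h import *
d=get_image('scene');np.savez('pics/s4.npz',**d); cv2.imwrite('pics/s4.png',d['image'][:,:,::-1])
E
```

```text
t: 10.6
position: [0.4038, 0.0733, 0.3199]
ee_rot: [2.115, -2.316, 0.005]
force: [0.6, -0.9, -0.8]
finger_gap: -0.0
t: 11.35
position: [0.3836, -0.0967, 0.3125]
ee_rot: [2.11, -2.313, -0.01]
force: [0.1, -0.2, 0.1]
finger_gap: -0.001
```

View pics/s4.png

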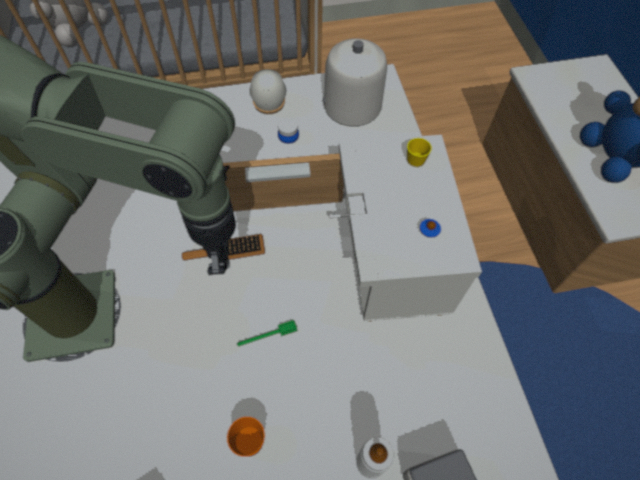

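The door stands square, with its top edge along (228,163)–(340,155). The arm is clear, and everything else looks the same as in the first picture. One quick number, then I hand in.

Run:
```python
from h import *
s=np.load('pics/s4.npz');im=s['image'].astype(int);P=[]
for u in range(245,325,5):
    m=im[140:190,u,0]-im[140:190,u,2]>35
    w=ray(s,(u,140+m.argmax()),.212)-E0;P.append((w@ex,w@ey))
P=np.array(P);print('theta',np.pi/2-np.arctan(np.polyfit(P[:,0],P[:,1],1)[0]))
a=np.load('pics/scene0.npz')['image'].astype(int)
for n,(u,v) in dict(cup=(246,437),yel=(418,150),pac=(430,228),spoon=(270,333),jar=(288,132),bottle=(376,455)).items():
    print(n,np.abs(a[v-20:v+20,u-25:u+25]-im[v-20:v+20,u-25:u+25]).mean().round(1))
print(finish_job())
```

```text
theta 1.5587141542691132
cup 7.1
yel 9.2
pac 10.3
spoon 10.9
jar 10.3
bottle 9.4
the job is handed in; nothing more can be done
None
```

I pressed the catch key, the door popped free, and I pushed it open until it stood about square. Then I backed the arm away and handed the job in at about 11.5 s of the 58 s allowed.

- **Notch and key:** I slid the shut fingertips lightly along the front edge until they dropped 6 mm into the notch. I then pressed the key about 10 mm, to its stop. The force peaked at about 12 N.
- **Door:** It popped out to about 0.87 rad. I pushed it on its inner face beyond the rail. It measured 1.56 rad before I backed off and 1.56 rad after, so it stayed put.
- **Other objects:** The last picture shows the stacking cups, pacifier, spoon, jar and bottle where they began. My pixel comparison of them was inconclusive: it differed by 7 to 11 grey levels, similar for all six, which I put down to lighting and noise. The hairbrush was partly hidden by the gripper in the last picture, but it looked unmoved in the one before.
- **Sippy cup:** It was never visible, so I couldn't check it, but the arm never went inside the cabinet.

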